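# Set the gem light box's filter changer to its third click

### The job

Push the orange filter lever on the gem light box gently along its slot with the fingertips, away from its home stop, counting the clicks, and leave it resting in the third click without ever going past it. Do not grip the lever, and leave the rough stone, the red can and the phone where they are.

Things in the scene. Friction and masses are not known exactly. Their poses are not given: they have to be found in the camera images.
- lightbox: Dark grey gem light box, fixed on the table, 190 (its x) x 250 (its y) x 45 mm high, turned by up to 0.7 rad either way; origin at the centre of its underside, z up. A pale lit stage fills the +x half of its flat top; in the -x half a black plate has a slot along the box's y, at x = -55 mm, in which the orange lever runs.
- home_mark (a point): Orange mark on the box's top beside the slot, on its stage side, at x = -31, y = -50, z = 45 mm in the box's frame; axes as the box's. It marks the lever's home. Five shorter white marks follow it towards the box's +y, 20 mm apart, one for each click 1 to 5.
- lever_top (a point): Centre of the top face of the orange filter lever, an upright paddle 30 mm (box x) x 10 mm (box y) that stands 35 mm above the box's top, so its top is 80 mm above the table; axes as the light box's. At home it lies at x = -55, y = -50 mm in the box's frame.
- filter_lever (a joint): Lever travel from its home stop along the box's +y, m. Starts at 0 (home). Clicks (detents) rest at 0.020, 0.040, 0.060 (third), 0.080, 0.100 (end stop). Humps lie half-way between (0.010, 0.030, 0.050, 0.070): the push rises to 2.5 to 6 N before a hump and falls to 0 at it; 1 mm or more past it the lever snaps by itself to within 1.5 mm of the next detent, and does not jump two.
- stone: Rough pink-red stone, 30 x 22 x 23 mm high, 40 g, loose on the lit stage; origin at the centre of its underside. To be left alone.
- can: Red drinks can, 66 mm across, 115 mm high, loose on the table on the light box's +y side; origin at the centre of its underside. To be left alone.
- phone: Black phone, 148 (its x) x 72 x 9 mm, lying loose on the table on the light box's -y side; origin at the centre of its underside. To be left alone.

How it is judged (in metres and radians):
On the way, in this order (a step that is already met when the one before it is completed fails the run):
1. the fingers push the lever off its home stop, on the way to the first click (value of joint filter_lever between 0.002 and 0.025 m and contact force between the fingers and filter_lever above 0.3 N), for 0.02 s.
2. the lever reaches the third click (value of joint filter_lever between 0.056 and 0.064 m), for 0.2 s.
At the end, for the whole second after the job is handed in: The filter lever rests in its third click (0.060 m from home, within 3.5 mm), released and still; the stone is within 15 mm, the can and the phone within 20 mm of where they were (value of joint filter_lever between 0.0565 and 0.0635 m and velocity of joint filter_lever between -0.005 and 0.005 m/s and distance of stone from where it was at the start of the episode below 0.015 m and distance of each of can, phone from where it was at the start of the episode below 0.02 m); the robot touches nothing.
It fails at once if the lever goes past the third click, over the next hump (value of joint filter_lever above 0.07 m).
It fails at once if the lever is forced or gripped (over 20 N between fingers and lever) (contact force between the fingers and filter_lever above 20 N).
It fails at once if the stone is moved or lifted (over 15 mm) (distance of stone from where it was at the start of the episode above 0.015 m).
It fails at once if the can is moved or lifted (over 20 mm) (distance of can from where it was at the start of the episode above 0.02 m).
It fails at once if the phone is moved or lifted (over 20 mm) (distance of phone from where it was at the start of the episode above 0.02 m).
It also fails if it takes over 51 s, if anything falls off the work surface, if the arm or the gripper's body presses on something with over 40 N, if the wrist force passes 120 N, or if a joint passes its speed limit or range.

### The arm

A 6-joint arm with a two-finger parallel gripper is mounted at the origin on the work surface. World frame = base frame: x ahead of the robot, y to its left, z up, the work surface at z = 0. Lengths are in mm, angles in rad, forces in N, time in s.
With the tool pointing down it reaches from about 400 to 925 mm from the base axis. Payload 12.5 kg.
Tool frame: the origin (TCP) lies midway between the tips of the shut fingers; the grasp point (between the pads) lies 19 mm behind it; z points along the fingers, y is the line along which they close (so a half turn about z gives the same grasp; the last joint's range is limited). The gripper opens to 95 mm and grips with 3 to 60 N. Pads are 20 mm wide; open, the fingers measure 119 mm over their backs; the gripper's body (75 mm by 180 mm) begins 59 mm behind the grasp point.
Start: joints at [-1.412, 0.491, 1.559, -0, 1.092, -0.106], TCP at [163.595, -603.227, 214.661] pointing down, gripper open.
Joint ranges: [-3.1, 3.1], [-0.84, 2.19], [0.05, 2.79], [-1.13, 4.28], [0.06, 2.93], [-2.69, 2.69]. Speed limits (rad/s): [2.22, 2.22, 2.79, 3.14, 3.14, 3.14].

### API

Orientations are given as [roll, pitch, yaw] about the fixed x, y, z axes, in that order (R = Rz(yaw) Ry(pitch) Rx(roll)).
In Python, from cell import readout, eyes, env gives the robot as it stands.
- The arm moves only by the tool move_arm, never from a script. Its argument "plan" is a list of rows, each a list of 3 entries, a list of its own where there are three numbers: the turn, a rotation vector about the tool's x, y, z in degrees, then the shift along the tool's x, y, z in m, then the gripper command: -1 is shut, 1 is fully open, values between are in proportion. In form: [[[ax, ay, az], [x, y, z], jaw], ...]. A call has 1 to 5 rows; each row is the pose to reach, as a shift and turn from the pose commanded when the call began, along the tool's axes at that moment; what a row does not reach only later rows make up. A row lasts 1/8 s, in which the tool goes at most 62.5 mm and 10.7 degrees, less where a joint would pass 70% of its speed; a pose out of reach is approached as far as the arm can. A call with a gripper value outside its range is refused whole. The fingers move at their own pace and stop on an object; the grip force is fixed at half the most. Time passes only in rows, so rows that repeat a pose let the fingers close. It gives the time, the measured TCP pose, the force, the opening and the grip force at its end, in the units of the state.
- readout.state(): the state, without advancing time (a new reading comes with each control period).
- eyes.read_camera(name): name is "side" or "top"; returns a dict with "img" (420x560x3 uint8, red, green, blue), "K" (3x3 intrinsics, pixels), "extrinsics" (4x4, takes a point from camera to world coordinates). Camera axes: x right, y up, looking along -z (the intrinsics and any distortion apply to the point x, -y, -z); pixel columns grow to the right and rows downward; lengths in mm; the calibration is good to about 2 mm. A picture is of the moment at which its call begins. There is no depth.
- env.job_done(): hands the job in; it is judged then, once.
Trained networks look in a picture, given as the dict that the camera call returned (one of the last four; its "shot" number tells which), for a name from the list of things; names that differ only in an ending like _2 or _b are one class to them, and where a whole thing is asked for, a point or a joint stands for the part that bears it (a point fixed in the world has none). Each returns a list of dicts, best first, with "score" (0 to 1); they miss things now and then, are a little off and sometimes report something else, mostly with a low value. They report only what shows in the picture. A call takes as long as a camera call.
- eyes.cut_out(picture, name): "mask" (420x560 bool, what is visible of it) and "uv" ([column, row] in pixels, amid what is visible of it).
The state is a dict: "t": time; "joints": joint angles; "qvel": joint speeds; "tau": joint torques, N m; "eef_pos": TCP position; "tcp_rot": TCP orientation; "ft_force": force on the tool from outside, world axes, zero at the start; "moment": the same for the moment, N m; "opening": opening from 0.0 (shut) to 1.0 (fully open); "grip_force": force on a finger pad.
Only numpy, scipy, OpenCV 4.12 (cv2) and the standard library are available. Lean on these libraries where they do the work, as an engineer would, in place of code of your own. Each camera call takes 0.05 s, during which the arm holds its last target. There are 200 camera calls.

## Working session

There is one attempt and no reset: what is moved stays moved. The work goes in short steps, Python scripts to look and compute and a tool call to move; the robot and the scene stay as the last step left them, time stands still between calls to the robot, and variables do not carry over. Pictures are saved under pics/ and viewed, at most 10 in all, crops included, and the job is handed in when it is done.

Besides the shell and the picture viewer there is one more tool, called after "Request:" by a JSON object that holds its "name" and its "arguments". move_arm: Moves the arm, as the interface text tells. Its arguments: {"type":"object","properties":{"plan":{"type":"array","items":{"type":"array"}}},"required":["plan"]}

```bash
mkdir -p pics; cat > h.py <<'E'
import numpy as np, cv2
from cell import readout, eyes, env
def proj(c,P):
    E=c["extrinsics"]; P=np.atleast_2d(P); q=(P-E[:3,3])@E[:3,:3]; q=q*[1,-1,-1]; p=q@np.array(c["K"]).T; return p[:,:2]/p[:,2:]
def onz(c,uv,z):
    E=c["extrinsics"]; d=np.linalg.inv(c["K"])@np.array([uv[0],uv[1],1.]); d=E[:3,:3]@(d*[1,-1,-1]); o=E[:3,3]; return o+d*(z-o[2])/d[2]
E
python3 - <<'E'
from h import *
for n in ("top","side"):
    c=eyes.read_camera(n); cv2.imwrite(f"pics/{n}0.png",c["img"][:,:,::-1]); print(n,[k for k in c],c["extrinsics"][:3,3],-c["extrinsics"][:3,2])
    for o in ("lightbox","filter_lever","can","phone","stone"):
        for r in eyes.cut_out(c,o)[:1]:
            print(o,r["score"],r["uv"],r["mask"].sum(),onz(c,r["uv"],{"lightbox":45,"filter_lever":80,"can":115,"phone":9,"stone":60}[o]))
s=readout.state(); print(s)
E
```

```text
top ['img', 'K', 'extrinsics', 'shot'] [ 404.41940967   84.7524208  1085.60944898] [ 0.21293741 -0.02380454 -0.97677582]
lightbox 0.78 [300.0, 248.3] 7417 [539.69037344  17.12426781  45.        ]
filter_lever 0.55 [310.7, 273.4] 62 [472.38456919   2.45241227  80.        ]
can 0.63 [301.3, 248.9] 7666 [528.81473737  18.86989187 115.        ]
phone 0.82 [377.5, 293.6] 1806 [ 405.69212919 -162.99799879    9.        ]
stone 0.61 [321.3, 236.0] 111 [561.32930509 -38.35734084  60.        ]
side ['img', 'K', 'extrinsics', 'shot'] [ 369.16031288 -594.83838867  502.43611423] [ 0.29192525  0.81084683 -0.50725444]
lightbox 0.94 [252.9, 269.6] 10141 [521.18630265 -34.09824205  45.        ]
filter_lever 0.85 [216.5, 252.3] 294 [464.38292504  -8.79581117  80.        ]
can 0.7 [308.3, 198.3] 1535 [664.91694503  55.82900418 115.        ]
phone 0.63 [203.5, 355.9] 3996 [ 404.762838   -160.12438858    9.        ]
stone 0.65 [277.8, 266.6] 237 [558.89970924 -59.70281664  60.        ]
{'t': 0.6, 'joints': array([-1.41160112e+00,  4.90858754e-01,  1.55890370e+00,  1.26264272e-05,
        1.09168074e+00, -1.05586032e-01]), 'qvel': array([ 0.00200156, -0.00092376,  0.00144725, -0.00016474,  0.0007795 ,
       -0.00133152]), 'tau': array([-6.91035257e-04, -6.12209773e+01, -2.58358705e+01,  6.93346141e-02,
        4.44971665e-02, -3.48599792e-05]), 'eef_pos': array([ 163.5978994 , -603.22981068,  214.6853021 ]), 'tcp_rot': array([3.14144285e+00, 4.60808346e-06, 2.64775421e-01]), 'ft_force': array([1.07224135, 0.50372479, 0.13126021]), 'moment': array([-0.01133873, -0.01705446, -0.02270302]), 'grip_force': 0.0, 'opening': 1.0007131998188254}
```

```bash
python3 - <<'E'
import cv2
a=cv2.imread("pics/top0.png")[170:350,190:440]; cv2.imwrite("pics/top0c.png",cv2.resize(a,(800,576),interpolation=cv2.INTER_CUBIC))
E
```

```text
(no output)
```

View pics/top0c.png

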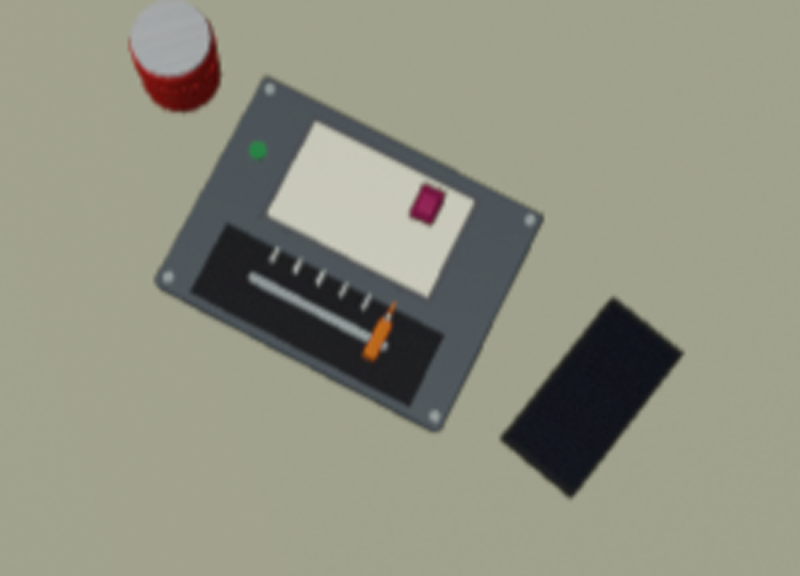

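View pics/side0.png

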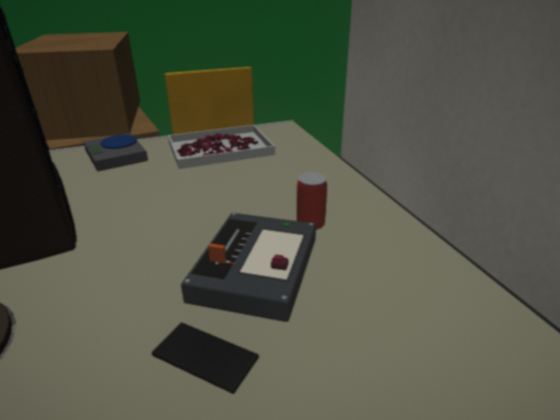

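The top crop shows the box corners at about (268,80), (542,217), (438,430) and (158,283). The lever top is at (378,338), beside the orange mark. The can is at the +y end and the phone at the -y end. The side view agrees.

```bash
cat > pose.py <<'E'
from h import *
from scipy.optimize import least_squares
def fit(c,B,uv):
    f=lambda p:(proj(c,np.c_[p[0]+B[:,0]*np.cos(p[2])-B[:,1]*np.sin(p[2]),p[1]+B[:,0]*np.sin(p[2])+B[:,1]*np.cos(p[2]),B[:,2]])-uv).ravel()
    return min((least_squares(f,[540,15,a],loss="soft_l1",x_scale=[10,10,.1]) for a in (-.5,0,.5)),key=lambda r:r.cost),f
E
python3 - <<'E'
from pose import *
c=eyes.read_camera("top")
B=np.array([[95,125,45],[95,-125,45],[-95,-125,45],[-95,125,45],[-55,-50,80]]+[[-31,-30+20*i,45] for i in range(5)],float)
uv=np.array([[266,76],[545,214],[440,433],[155,285],[380,334],[366,302],[343,289],[320,277],[297,265],[274,254]])/3.2+[190,170]
r,f=fit(c,B,uv); print(r.x,f(r.x).reshape(-1,2).round(1).tolist())
x,y,t=r.x; R=np.array([[np.cos(t),-np.sin(t)],[np.sin(t),np.cos(t)]])
for b in ((-55,-50),(-55,-110),(-55,10)): print(b,R@b+[x,y])
s=eyes.read_camera("side"); P=R@[-55,-50]+[x,y]
print(proj(s,[*P,62]), [onz(c,(np.array(u)/3.2+[190,170]),z) for u,z in (((170,40),115),((592,398),9),((428,203),68))])
q=[(a,b,45) for a,b in ((95,125),(95,-125),(-95,-125),(-95,125))]; print(proj(s,[[*(R@k[:2]+[x,y]),45] for k in q]))
E
```

```text
[541.85137351  18.52245258  -0.60220264] [[-0.8, -1.0], [0.6, -0.2], [0.4, 0.3], [-1.3, -0.6], [-0.3, 1.1], [0.2, -0.3], [0.1, 0.1], [0.1, 0.2], [0.1, 0.2], [0.2, 0.0]]
(-55, -50) [468.20347749   8.47320329]
(-55, -110) [434.21593624 -40.97219124]
(-55, 10) [502.19101874  57.91859781]
[[217.31672283 254.6981521 ]] [array([706.01040323, 135.49147481, 115.        ]), array([ 404.60155798, -156.41736654,    9.        ]), array([565.64156554, -44.313382  ,  68.        ])]
[[316.51394313 223.10987381]
 [289.11267834 304.23641393]
 [179.30567131 285.20948109]
 [230.73991293 212.19191517]]
```

Request:
{"name": "move_arm", "arguments": {"plan": [[[0,0,0],[0.25,-0.13,0],-1],[[0,0,0],[0.25,-0.13,0],-1],[[0,0,0],[0.25,-0.13,0],-1],[[0,0,0],[0.25,-0.13,0],-1],[[0,0,0],[0.25,-0.13,0],-1]]}}

```text
t: 1.32
eef_pos: [372.6, -410.2, 214.9]
tcp_rot: [3.141, -0.0, 0.267]
ft_force: [-0.7, -0.6, -0.5]
opening: 0.53
grip_force: 0.0
```

Request:
{"name": "move_arm", "arguments": {"plan": [[[0,0,0],[0.14,-0.2,0],-1],[[0,0,0],[0.14,-0.2,0],-1],[[0,0,0],[0.14,-0.2,0],-1],[[0,0,0],[0.14,-0.2,0],-1],[[0,0,0],[0.14,-0.2,0],-1]]}}

```text
t: 1.95
eef_pos: [454.4, -179.7, 214.9]
tcp_rot: [3.141, -0.0, 0.269]
ft_force: [-0.1, -0.4, -0.5]
opening: 0.022
grip_force: 0.0
```

Request:
{"name": "move_arm", "arguments": {"plan": [[[0,0,-40.3],[0.04,-0.16,0],-1],[[0,0,-40.3],[0.04,-0.16,0],-1],[[0,0,-40.3],[0.04,-0.16,0],-1],[[0,0,-40.3],[0.04,-0.16,0],-1],[[0,0,-40.3],[0.04,-0.16,0],-1]]}}

```text
t: 2.58
eef_pos: [450.5, -18.1, 214.7]
tcp_rot: [3.141, 0.0, 0.967]
ft_force: [0.2, -0.2, -0.1]
opening: 0.004
grip_force: 0.0
```

Request:
{"name": "move_arm", "arguments": {"plan": [[[0,0,0],[0,0,0.06],-1],[[0,0,0],[0,0,0.12],-1],[[0,0,0],[0,0,0.12],-1],[[0,0,0],[0,0,0.12],-1]]}}

```text
t: 3.08
eef_pos: [451.2, -18.4, 96.1]
tcp_rot: [3.14, -0.0, 0.966]
ft_force: [1.1, -1.2, 0.5]
opening: 0.007
grip_force: 0.0
```

```bash
python3 - <<'E'
from h import *
o=[]
for n,(u,v) in (("top",(310,270)),("side",(217,254))):
    c=eyes.read_camera(n); a=c["img"][v-40:v+40,u-50:u+50,::-1]; o.append(cv2.resize(a,(400,320),interpolation=cv2.INTER_CUBIC))
cv2.imwrite("pics/close.png",np.hstack(o)); print(readout.state()["eef_pos"])
E
```

```text
[451.48947438 -18.22628419  96.74395196]
```

View pics/close.png

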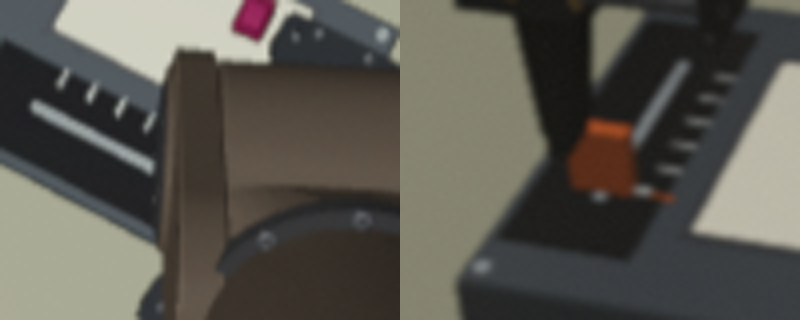

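The side crop shows the lever at home by its orange mark. A dark finger ends near crop (555,150), seemingly behind the lever, so I'll check this against the projected tip.

```bash
python3 - <<'E'
from h import *
c=eyes.read_camera("side"); s=readout.state(); print(s["eef_pos"],s["opening"])
for P in ([451.5,-18.2,96.7],[451.5,-18.2,150],[468.2,8.5,80],[468.2,8.5,45]):
    u=proj(c,P)[0]; print(u,"crop",(u-[167,214])*4+[400,0])
i=c["img"][100:340,60:380,::-1].copy(); i=np.clip(i*2.0,0,255).astype(np.uint8)
cv2.imwrite("pics/side2.png",cv2.resize(i,(800,600),interpolation=cv2.INTER_CUBIC))
E
```

```text
[451.37795357 -18.12288786  96.64983365] 0.006939214668111808
[209.38728997 248.92081816] crop [569.54915986 139.68327262]
[206.33334981 222.06852434] crop [557.33339923  32.27409735]
[216.46629029 246.46190375] crop [597.86516115 129.84761502]
[218.09086324 262.27752976] crop [604.36345295 193.11011902]
```

View pics/side2.png

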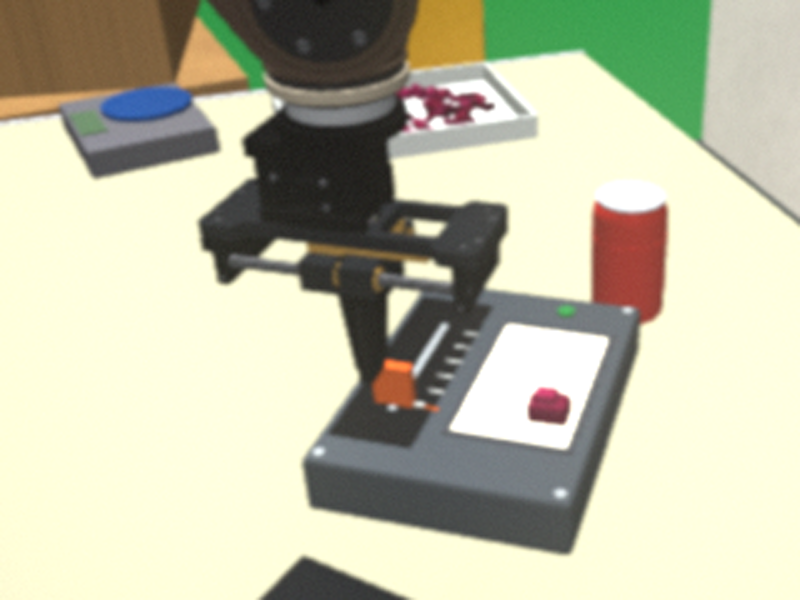

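The lever's upper-left corner is cut off by the finger, so the finger stands in front (the -y side), matching the projected tip at (373,372) in the picture. I'll descend there.

Request:
{"name": "move_arm", "arguments": {"plan": [[[0,0,0],[0,0,0.02],-1],[[0,0,0],[0,0,0.035],-1],[[0,0,0],[0,0,0.035],-1],[[0,0,0],[0.006,0,0.035],-1],[[0,0,0],[0.006,0,0.035],-1]]}}

```text
t: 3.85
eef_pos: [454.5, -12.6, 60.5]
tcp_rot: [3.14, -0.001, 0.969]
ft_force: [-0.1, 0.2, -0.2]
opening: 0.009
grip_force: 0.0
```

Request:
{"name": "move_arm", "arguments": {"plan": [[[0,0,0],[0.002,0,0],-1],[[0,0,0],[0.004,0,0],-1],[[0,0,0],[0.004,0,0],-1],[[0,0,0],[0.004,0,0],-1]]}}

```text
t: 4.35
eef_pos: [456.0, -9.5, 59.6]
tcp_rot: [-3.142, 0.0, 0.968]
ft_force: [-0.6, 0.5, 0.5]
opening: 0.003
grip_force: 0.0
```

Request:
{"name": "move_arm", "arguments": {"plan": [[[0,0,0],[0.002,0,0],-1],[[0,0,0],[0.004,0,0],-1],[[0,0,0],[0.004,0,0],-1],[[0,0,0],[0.004,0,0],-1]]}}

```text
t: 4.85
eef_pos: [458.3, -6.2, 59.6]
tcp_rot: [3.142, 0.0, 0.968]
ft_force: [-0.8, 0.9, -0.2]
opening: 0.005
grip_force: 0.0
```

Request:
{"name": "move_arm", "arguments": {"plan": [[[0,0,0],[0.002,0,0],-1],[[0,0,0],[0.002,0,0],-1]]}}

```text
t: 5.1
eef_pos: [459.5, -4.5, 59.6]
tcp_rot: [3.141, 0.0, 0.968]
ft_force: [0.2, 0.3, 0.5]
opening: 0.0
grip_force: 0.0
```

Request:
{"name": "move_arm", "arguments": {"plan": [[[0,0,0],[0.002,0,0],-1],[[0,0,0],[0.002,0,0],-1]]}}

```text
t: 5.35
eef_pos: [460.6, -2.8, 59.6]
tcp_rot: [3.142, 0.0, 0.968]
ft_force: [-0.6, 0.1, -0.5]
opening: 0.002
grip_force: 0.0
```

Request:
{"name": "move_arm", "arguments": {"plan": [[[0,0,0],[0.002,0,0],-1],[[0,0,0],[0.002,0,0],-1]]}}

```text
t: 5.6
eef_pos: [461.7, -1.2, 59.6]
tcp_rot: [-3.141, 0.0, 0.968]
ft_force: [-0.7, -1.9, 0.2]
opening: 0.003
grip_force: 0.6
```

Request:
{"name": "move_arm", "arguments": {"plan": [[[0,0,0],[0.002,0,0],-1],[[0,0,0],[0.002,0,0],-1]]}}

```text
t: 5.85
eef_pos: [462.8, 0.3, 59.6]
tcp_rot: [-3.141, 0.0, 0.968]
ft_force: [-1.7, -2.7, 0.9]
opening: 0.006
grip_force: 1.6
```

Request:
{"name": "move_arm", "arguments": {"plan": [[[0,0,0],[0.002,0,0],-1],[[0,0,0],[0.002,0,0],-1]]}}

```text
t: 6.1
eef_pos: [464.0, 2.0, 59.6]
tcp_rot: [-3.142, 0.0, 0.968]
ft_force: [-1.7, -3.6, -0.1]
opening: 0.007
grip_force: 1.9
```

Request:
{"name": "move_arm", "arguments": {"plan": [[[0,0,0],[0.002,0,0],-1],[[0,0,0],[0.002,0,0],-1]]}}

```text
t: 6.35
eef_pos: [465.2, 3.8, 59.6]
tcp_rot: [3.142, -0.0, 0.968]
ft_force: [-0.8, -1.7, 2.1]
opening: 0.003
grip_force: 1.4
```

Request:
{"name": "move_arm", "arguments": {"plan": [[[0,0,0],[0.002,0,0],-1],[[0,0,0],[0.002,0,0],-1]]}}

```text
t: 6.6
eef_pos: [466.5, 5.5, 59.6]
tcp_rot: [3.141, -0.0, 0.968]
ft_force: [-1.1, -0.2, 0.2]
opening: 0.006
grip_force: 0.1
```

Request:
{"name": "move_arm", "arguments": {"plan": [[[0,0,0],[0.001,0,0],-1],[[0,0,0],[0.001,0,0],-1]]}}

```text
t: 6.85
eef_pos: [467.0, 6.2, 59.6]
tcp_rot: [3.141, -0.0, 0.968]
ft_force: [1.1, 0.4, -0.6]
opening: 0.0
grip_force: 0.0
```

Request:
{"name": "move_arm", "arguments": {"plan": [[[0,0,0],[0.001,0,0],-1],[[0,0,0],[0.001,0,0],-1]]}}

```text
t: 7.1
eef_pos: [467.5, 7.0, 59.6]
tcp_rot: [3.141, -0.0, 0.968]
ft_force: [0.3, 0.5, 0.4]
opening: 0.006
grip_force: 0.0
```

Request:
{"name": "move_arm", "arguments": {"plan": [[[0,0,0],[0.001,0,0],-1],[[0,0,0],[0.001,0,0],-1]]}}

```text
t: 7.35
eef_pos: [468.0, 7.8, 59.6]
tcp_rot: [3.141, 0.0, 0.968]
ft_force: [-0.1, 0.4, 0.2]
opening: 0.004
grip_force: 0.0
```

Request:
{"name": "move_arm", "arguments": {"plan": [[[0,0,0],[0.002,0,0],-1],[[0,0,0],[0.004,0,0],-1],[[0,0,0],[0.004,0,0],-1]]}}

```text
t: 7.72
eef_pos: [470.3, 11.2, 59.6]
tcp_rot: [3.141, -0.0, 0.968]
ft_force: [0.4, 0.2, 0.1]
opening: 0.003
grip_force: 0.0
```

Request:
{"name": "move_arm", "arguments": {"plan": [[[0,0,0],[0.002,0,0],-1],[[0,0,0],[0.002,0,0],-1]]}}

```text
t: 7.98
eef_pos: [471.4, 12.8, 59.6]
tcp_rot: [3.141, 0.0, 0.968]
ft_force: [0.4, 0.1, -0.2]
opening: 0.003
grip_force: 0.0
```

Request:
{"name": "move_arm", "arguments": {"plan": [[[0,0,0],[0.002,0,0],-1],[[0,0,0],[0.002,0,0],-1]]}}

```text
t: 8.22
eef_pos: [472.5, 14.4, 59.6]
tcp_rot: [3.141, 0.0, 0.968]
ft_force: [0.2, -1.1, -0.0]
opening: 0.005
grip_force: 0.0
```

Request:
{"name": "move_arm", "arguments": {"plan": [[[0,0,0],[0.002,0,0],-1],[[0,0,0],[0.002,0,0],-1]]}}

```text
t: 8.48
eef_pos: [473.5, 16.0, 59.6]
tcp_rot: [-3.142, 0.0, 0.968]
ft_force: [-0.9, -2.4, 1.5]
opening: -0.002
grip_force: 1.1
```

Request:
{"name": "move_arm", "arguments": {"plan": [[[0,0,0],[0.002,0,0],-1],[[0,0,0],[0.002,0,0],-1]]}}

```text
t: 8.72
eef_pos: [474.7, 17.6, 59.6]
tcp_rot: [-3.142, 0.0, 0.968]
ft_force: [-2.6, -2.5, 1.4]
opening: 0.003
grip_force: 1.9
```

Request:
{"name": "move_arm", "arguments": {"plan": [[[0,0,0],[0.002,0,0],-1],[[0,0,0],[0.002,0,0],-1]]}}

```text
t: 8.98
eef_pos: [475.9, 19.4, 59.6]
tcp_rot: [3.142, 0.0, 0.968]
ft_force: [-1.7, -3.4, 1.5]
opening: 0.005
grip_force: 1.8
```

Request:
{"name": "move_arm", "arguments": {"plan": [[[0,0,0],[0.002,0,0],-1],[[0,0,0],[0.002,0,0],-1]]}}

```text
t: 9.22
eef_pos: [477.2, 21.2, 59.6]
tcp_rot: [3.141, -0.0, 0.968]
ft_force: [-0.3, -0.7, 0.4]
opening: 0.001
grip_force: 0.8
```

Request:
{"name": "move_arm", "arguments": {"plan": [[[0,0,0],[0.001,0,0],-1],[[0,0,0],[0.002,0,0],-1],[[0,0,0],[0.002,0,0],-1]]}}

```text
t: 9.6
eef_pos: [478.4, 22.7, 59.6]
tcp_rot: [3.141, -0.0, 0.968]
ft_force: [0.5, -0.2, -0.5]
opening: -0.0
grip_force: 0.0
```

Request:
{"name": "move_arm", "arguments": {"plan": [[[0,0,0],[0.002,0,0],-1],[[0,0,0],[0.004,0,0],-1],[[0,0,0],[0.004,0,0],-1]]}}

```text
t: 9.98
eef_pos: [480.5, 26.0, 59.6]
tcp_rot: [3.141, -0.0, 0.968]
ft_force: [-0.5, 0.3, 0.6]
opening: 0.002
grip_force: 0.0
```

Request:
{"name": "move_arm", "arguments": {"plan": [[[0,0,0],[0.002,0,0],-1],[[0,0,0],[0.004,0,0],-1],[[0,0,0],[0.004,0,0],-1]]}}

```text
t: 10.35
eef_pos: [482.8, 29.3, 59.6]
tcp_rot: [3.141, 0.0, 0.968]
ft_force: [0.7, -0.8, -0.4]
opening: 0.011
grip_force: 0.0
```

Request:
{"name": "move_arm", "arguments": {"plan": [[[0,0,0],[0.002,0,0],-1],[[0,0,0],[0.002,0,0],-1]]}}

```text
t: 10.6
eef_pos: [483.8, 30.9, 59.6]
tcp_rot: [3.142, 0.0, 0.968]
ft_force: [0.1, -0.6, -1.2]
opening: 0.002
grip_force: 0.0
```

Request:
{"name": "move_arm", "arguments": {"plan": [[[0,0,0],[0.002,0,0],-1],[[0,0,0],[0.002,0,0],-1]]}}

```text
t: 10.85
eef_pos: [484.9, 32.4, 59.6]
tcp_rot: [-3.142, 0.0, 0.968]
ft_force: [-1.1, -1.6, -0.2]
opening: 0.004
grip_force: 1.1
```

Request:
{"name": "move_arm", "arguments": {"plan": [[[0,0,0],[0.002,0,0],-1],[[0,0,0],[0.002,0,0],-1]]}}

```text
t: 11.1
eef_pos: [486.0, 34.1, 59.6]
tcp_rot: [-3.141, 0.0, 0.968]
ft_force: [-1.8, -3.2, 1.1]
opening: 0.004
grip_force: 1.8
```

Request:
{"name": "move_arm", "arguments": {"plan": [[[0,0,0],[0.002,0,0],-1],[[0,0,0],[0.002,0,0],-1]]}}

```text
t: 11.35
eef_pos: [487.3, 35.9, 59.6]
tcp_rot: [3.142, 0.0, 0.968]
ft_force: [-1.7, -3.7, 0.4]
opening: 0.005
grip_force: 1.8
```

Request:
{"name": "move_arm", "arguments": {"plan": [[[0,0,0],[0.002,0,0],-1],[[0,0,0],[0.002,0,0],-1]]}}

```text
t: 11.6
eef_pos: [488.5, 37.7, 59.6]
tcp_rot: [3.141, -0.0, 0.968]
ft_force: [-1.6, -2.1, -0.4]
opening: 0.006
grip_force: 0.8
```

Request:
{"name": "move_arm", "arguments": {"plan": [[[0,0,0],[0.001,0,0],-1],[[0,0,0],[0.0025,0,0],-1],[[0,0,0],[0.0025,0,0],-1]]}}

```text
t: 11.98
eef_pos: [490.0, 39.7, 59.6]
tcp_rot: [3.141, -0.0, 0.968]
ft_force: [-0.3, -0.2, -0.1]
opening: 0.006
grip_force: 0.0
```

Request:
{"name": "move_arm", "arguments": {"plan": [[[0,0,0],[-0.02,0,0],-1],[[0,0,0],[-0.02,0,0],-1],[[0,0,0],[-0.02,0,-0.06],-1],[[0,0,0],[-0.02,0,-0.12],-1],[[0,0,0],[-0.02,0,-0.15],-1]]}}

```text
t: 12.6
eef_pos: [478.9, 22.8, 212.6]
tcp_rot: [3.138, -0.002, 0.968]
ft_force: [-0.2, -0.5, 0.1]
opening: 0.004
grip_force: 0.0
```

Request:
{"name": "move_arm", "arguments": {"plan": [[[0,0,0],[-0.06,0,0],-1],[[0,0,0],[-0.12,0,0],-1],[[0,0,0],[-0.12,0,0],-1],[[0,0,0],[-0.12,0,0],-1],[[0,0,0],[-0.12,0,0],-1]]}}

```text
t: 13.22
eef_pos: [410.9, -75.2, 209.6]
tcp_rot: [3.142, -0.0, 0.969]
ft_force: [0.2, 0.4, -0.7]
opening: 0.01
grip_force: 0.0
```

```bash
python3 - <<'E'
from h import *
c=eyes.read_camera("side"); x,y,t=541.85,18.52,-.602
for d in (40,60,80):
    b=(-55,-50+d); print(d,proj(c,[[x+b[0]*np.cos(t)-b[1]*np.sin(t),y+b[0]*np.sin(t)+b[1]*np.cos(t),62]]))
print([(r["score"],r["uv"]) for r in eyes.cut_out(c,"filter_lever")[:2]])
i=np.clip(c["img"][190:310,160:320,::-1]*1.8,0,255).astype(np.uint8)
cv2.imwrite("pics/end.png",cv2.resize(i,(800,600),interpolation=cv2.INTER_CUBIC))
E
```

```text
40 [[225.28870923 242.37392908]]
60 [[229.02164551 236.5987174 ]]
80 [[232.60056725 231.06178103]]
[(0.62, [228.0, 237.4])]
```

View pics/end.png

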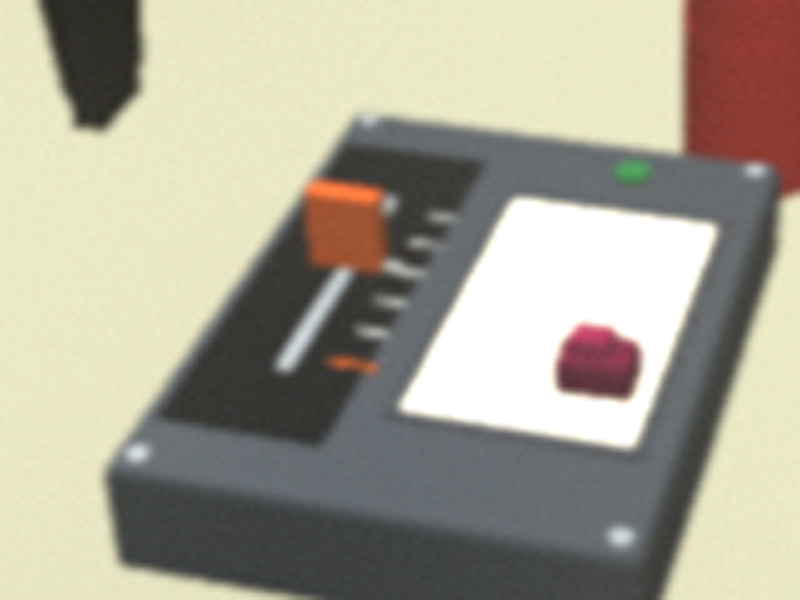

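The lever stands at the third white mark (crop (400,266)), and its detected centre (228,237.4) matches the 60 mm projection (229,236.6). The gripper is well clear.

```bash
python3 -c "from cell import env; print(env.job_done())"
```

```text
the job is handed in; nothing more can be done
None
```

The filter lever was pushed over three clicks with shut fingers, at no more than about 5 N, and rests in the third click; the stone, can and phone were not touched, and the job is handed in (no verdict was returned).

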